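# Seat a guide post in the socket that takes it down to its red ring

### The arm

A 6-joint arm with a two-finger parallel gripper is mounted at the origin on a cart in front of the work surface, level with it; the furniture and walls round the work are solid. World frame = base frame: x ahead of the robot, y to its left, z up, the work surface at z = 0. Lengths are in m, angles in degrees, forces in N, time in s.
With the tool pointing down it reaches from about 0.4 to 0.825 m from the base axis. Payload 7 kg.
Tool frame: the origin (TCP) lies midway between the tips of the shut fingers; the grasp point (between the pads) lies 19 mm behind it; z points along the fingers, y is the line along which they close (so a half turn about z gives the same grasp; the last joint's range is limited). The gripper opens to 88 mm and grips with 3 to 60 N. Pads are 19 mm wide; open, the fingers measure 130 mm over their backs; the gripper's body (78 mm by 193 mm) begins 47 mm behind the grasp point.
Start: joints at [16.507, 20.546, 0.682, 0, -70.136, -16.507], TCP at [0.675, -0, 0.227] pointing down, gripper open.
Joint ranges: [-176.03, 176.03], [-82.01, 121.73], [-58.28, 71.71], [-173.87, 95.51], [-174.79, -0.11], [-173.66, 173.66]. Speed limits (degrees/s): [136.94, 136.94, 172.46, 180, 180, 180].

### API

Orientations are given as [roll, pitch, yaw] about the fixed x, y, z axes, in that order (R = Rz(yaw) Ry(pitch) Rx(roll)).
In Python, from plant import ctrl, viewer, close_job gives the robot as it stands. The module is installed in compiled form; this text tells all that it offers.
- The arm moves only by the tool step_arm, never from a script. Its argument "moves" is a list that holds one entry, the list of rows, each a list of 5 numbers: the shift along the world's x, y, z in cm, then the turn about the world's z in rad, then the finger opening in cm, from 0 to 8.76. In form: [[[tx, ty, tz, twist, grip], ...]]. A call has 1 to 10 rows; each row shifts and turns the commanded pose from where the row before left it; what a row does not reach is not made up. A row lasts 1/10 s, in which the tool goes at most 50 mm and 8.59 degrees, less where a joint would pass 70% of its speed; a pose out of reach is approached as far as the arm can. A call with a gripper value outside its range is refused whole. The fingers move at their own pace and stop on an object; the grip force is fixed at half the most. Time passes only in rows, so rows that do not move let the fingers close. It gives the time, the measured TCP pose, the force, the opening and the grip force at its end, in the units of the state.
- ctrl.get_obs(): the state, without advancing time (a new reading comes with each control period).
- viewer.snapshot(name): name is "scene" or "side" or "wrist"; returns (picture, depth): 384x512x3 uint8, blue, green, red; 384x512 float32, m along the optical axis (not along the pixel's ray), 0 where there is no reading.
- viewer.camera_info(name): a dict with "camera_matrix" (3x3 intrinsics, pixels), "eye" and "orientation" of the camera in the world. Camera axes: x right, y down, z forward; pixel columns grow to the right and rows downward; lengths in m; the calibration is good to about 2 mm. A picture is of the moment at which its call begins: read the wrist's pose just before it. camera_info takes no time and is no camera call; for the wrist camera it gives the pose at the moment of the call.
- close_job(): hands the job in; it is judged then, once.
The state is a dict: "clock": time; "joint_pos": joint angles; "qvel": joint speeds; "tau": joint torques, N m; "tool_pos": TCP position; "orientation": TCP orientation; "force": force on the tool from outside, world axes, zero at the start; "moment": the same for the moment, N m; "opening": finger opening in m; "gripper_force": force on a finger pad.
Only numpy, scipy, OpenCV 4.12 (cv2) and the standard library are available. Lean on these libraries where they do the work, as an engineer would, in place of code of your own. Each camera call takes 0.05 s, during which the arm holds its last target. There are 200 camera calls.

### The job

Fit the steel guide post from the black stand into whichever grey socket takes it to full depth: push it past the spring catch until it bottoms, never loading a socket with more than 25 N, and read its red ring against the socket's top face. If the ring stays well above the face, a spacer was forgotten in that bore, so pull the post out and seat it in the other socket. Leave the post standing fully home there, ring level with the face, and leave the tray, spray bottle and stamp where they are.

Things in the scene. Friction and masses are not known exactly. Their poses are not given: they have to be found in the camera images.
- post: Upright round guide post, 125 mm long, about 0.2 kg. Origin at the centre of its foot, z up along it. Bright steel shank 20 mm in diameter from 0 to 72 mm (lowest 4 mm tapered to 15 mm), a thin red ring painted 48 mm above the foot; plain black grip 25 mm in diameter from 72 mm to the top at 125 mm. At the start it stands loose in the stand, its foot 8 mm above the table.
- post_ring (a point): Middle of the red ring, on the post's axis, 48 mm above its foot. Bottomed in the clear socket the ring is level with the socket's top face (foot 12 mm above the table); bottomed in the socket with the forgotten spacer it stays 10 mm above the face (foot 22 mm above the table). The post's own weight does not take it through the catch.
- socket_a: Fixed grey floor socket, body 66 x 66 mm, 60 mm high, with a 10 mm high bolted lug on two sides (102 mm over the lugs) and a vertical round blind bore in the middle of its flat top. Origin at the centre of its underside on the table, z up. Of socket_a and socket_b one has a spacer hidden in its bore; which one differs from run to run and cannot be told from outside.
- socket_b: The second socket, like socket_a in every way save for what lies in its bore; origin at the centre of its underside.
- socket_a_mouth (a point): Centre of socket_a's bore mouth in the plane of its top face, 60 mm above the table. Bore 22.5 mm in diameter, 54 mm deep, 2 mm chamfer. On its hard floor lies a loose rubber-faced disc: a 6 mm pad in the clear socket (post foot stops 48 mm below the face), a 16 mm spacer in the other (foot stops 38 mm below). The face gives about 1 mm at 8 N and springs back.
- socket_b_mouth (a point): Centre of socket_b's bore mouth; same bore. In both bores two opposed spring balls stand in, 20 mm below the top face (brass screws outside): from 19 to 24 mm below the face a post's foot meets a false stop that takes about 7 to 12 N of push to pass; beyond it the post drags by 1 to 4 N. Pulling out takes a few newtons.
- stand: Fixed black plastic parking stand, a cup 28 mm high and 37 mm across on a 60 mm wide foot, its floor 8 mm above the table, its opening 25 mm; the post starts upright and loose in it. Origin at the centre of its underside.
- tray: Bystander: sealed food tray with a green and brown film, 133 x 184 x 41 mm, beyond the sockets. Leave it alone.
- spray_bottle: Bystander: white spray bottle with a blue trigger head, 165 mm high, at the near right. Leave it alone.
- stamp: Bystander: hand stamp with a black knob handle, 36 x 40 x 80 mm, at the left. Leave it alone.

How it is judged (in metres and radians):
On the way:
1. the post is lifted clear of its stand (height (world z) of post above 0.036 m and horizontal distance between post and stand above 0.03 m), for 0.1 s.
At the end, for the whole second after the job is handed in: The post stands upright (within 0.09 rad) and at rest in the bore of one of the sockets, its axis within 3 mm of the bore's, with the middle of its red ring level with the socket's top face (between 3 mm below and 2 mm above it), which only the socket without the spacer allows (((horizontal distance between each of post, post_ring and socket_a_mouth below 0.003 m and z of post_ring in the frame of socket_a between 0.057 and 0.062 m) or (horizontal distance between each of post, post_ring and socket_b_mouth below 0.003 m and z of post_ring in the frame of socket_b between 0.057 and 0.062 m)) and angle between post's own z axis and vertical below 0.09 rad and linear speed of post below 0.01 m/s); the robot touches nothing.
It fails at once if a socket is loaded with more than 25 N (contact force between any of socket_a, socket_b and anything else above 25 N).
It fails at once if the tray, the spray bottle or the stamp is moved by more than 20 mm (distance of any of tray, spray_bottle, stamp from where it was at the start of the episode above 0.02 m).
It also fails if it takes over 61 s, if anything falls off the work surface, if the arm or the gripper's body presses on something with over 40 N, if the wrist force passes 120 N, or if a joint passes its speed limit or range.

## Working session

There is one attempt and no reset: what is moved stays moved. The work goes in short steps, Python scripts to look and compute and a tool call to move; the robot and the scene stay as the last step left them, time stands still between calls to the robot, and variables do not carry over. Pictures are saved under pics/ and viewed, at most 10 in all, crops included, and the job is handed in when it is done.

Besides the shell and the picture viewer there is one more tool, called after "Emit:" in YAML: its name, and indented under it one key for each argument. step_arm: Moves the arm, as the interface text tells. Its arguments: {"type":"object","properties":{"moves":{"type":"array","items":{"type":"array","items":{"type":"array","items":{"type":"number"}}}}},"required":["moves"]}

```bash
mkdir -p pics
python3 - <<'E'
from plant import ctrl, viewer
import cv2, numpy as np
print(ctrl.get_obs())
ims=[]
for n in ["scene","side"]:
    p,d=viewer.snapshot(n); i=viewer.camera_info(n); print(n,i)
    cv2.imwrite(f"pics/{n}0.png",p); np.save(f"{n}0.npy",d)
    cv2.imwrite(f"pics/{n}0.png",p)
p,d=viewer.snapshot("wrist");print(viewer.camera_info("wrist"));cv2.imwrite("pics/wrist0.png",p);np.save("wrist0.npy",d)
E
```

```text
{'clock': 0.0, 'joint_pos': array([ 1.65059322e+01,  2.05944880e+01,  6.35681178e-01, -2.05141803e-02,
       -7.01357989e+01, -1.65075515e+01]), 'qvel': array([ 0.04785403, -0.06716707,  0.00152333,  0.04197717, -0.06387871,
       -0.09749716]), 'tau': array([-8.00930356e-04, -5.82726967e+01,  2.93058443e+01,  6.99745238e+00,
        6.93249181e-03, -2.06530804e-04]), 'tool_pos': array([ 6.74527326e-01, -3.08882945e-05,  2.25601477e-01]), 'orientation': array([ 1.79903814e+02, -8.39444150e-03, -9.00085987e+01]), 'force': array([-0.58264695,  0.25077832,  0.76157835]), 'moment': array([ 0.00131907, -0.03983162,  0.05760866]), 'gripper_force': 0.0, 'opening': 0.08762651120004196}
scene {'camera_matrix': array([[464.31574973,   0.        , 254.20565208],
       [  0.        , 464.31574973, 197.74567179],
       [  0.        ,   0.        ,   1.        ]]), 'eye': array([-0.31535752, -0.85339078,  0.74505186]), 'orientation': array([-121.23252328,   -1.51976209,  -47.29525765])}
side {'camera_matrix': array([[407.76214916,   0.        , 248.09348176],
       [  0.        , 407.76214916, 192.14583238],
       [  0.        ,   0.        ,   1.        ]]), 'eye': array([1.10288808, 0.62892537, 0.71772034]), 'orientation': array([-126.56392593,    0.7096891 ,  140.18670141])}
{'camera_matrix': array([[316.26433671,   0.        , 260.80645907],
       [  0.        , 316.26433671, 192.68446964],
       [  0.        ,   0.        ,   1.        ]]), 'eye': array([ 0.67441722, -0.07537197,  0.38405422]), 'orientation': array([ 1.63926741e+02, -9.54688349e-02, -1.79949288e+02])}
```

View pics/scene0.png

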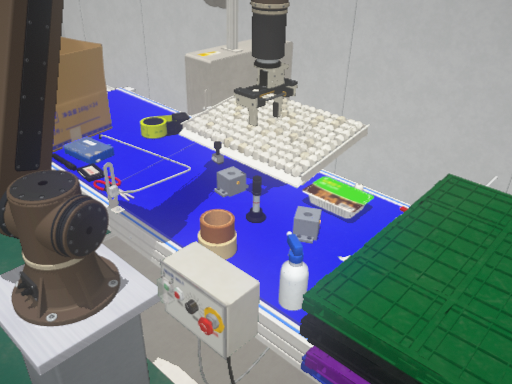

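View pics/side0.png

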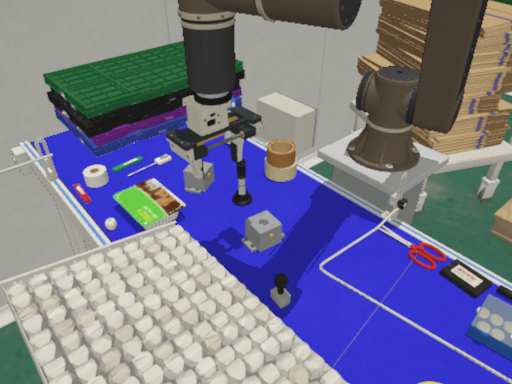

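View pics/wrist0.png

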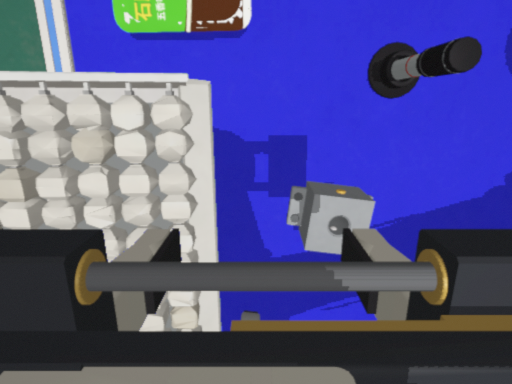

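The scene shows the post in its stand at (256,200), and the sockets at (231,181) and (307,223). In the wrist view the post top is at (463,53) and one bore at (338,225). The side view has the sockets at (263,230) and (199,177) and the post at (241,190).

```bash
cat > h.py <<'E'
from plant import ctrl, viewer
import cv2, numpy as np
from scipy.spatial.transform import Rotation as R
def ray(i,u,v):
    d=np.linalg.inv(i["camera_matrix"])@[u,v,1.]
    return np.array(i["eye"]),R.from_euler("xyz",i["orientation"],degrees=True).apply(d)
def plane(i,u,v,z):
    e,d=ray(i,u,v); return e+d*(z-e[2])/d[2]
def pix(i,P):
    q=R.from_euler("xyz",i["orientation"],degrees=True).inv().apply(np.asarray(P)-i["eye"])
    q=q@i["camera_matrix"].T; return q[...,:2]/q[...,2:]
E
python3 - <<'E'
from h import *
w=viewer.camera_info("wrist")
print("bore",plane(w,338,225,.06),"post top",plane(w,463,53,.133),"stand",plane(w,395,70,.015))
s=viewer.camera_info("side");c=viewer.camera_info("scene")
print("side",plane(s,263,220,.06),plane(s,200,167,.06),"posttop",plane(s,242,163,.133))
print("scene",plane(c,232,173,.06),plane(c,308,213,.06),"posttop",plane(c,257,179,.133))
a=cv2.imread("pics/scene0.png")[140:260,190:350];b=cv2.imread("pics/side0.png")[130:260,170:300]
cv2.imwrite("pics/c0.png",np.hstack([cv2.resize(a,(440,400),interpolation=2),cv2.resize(b,(360,400),interpolation=2)]))
E
```

```text
bore [0.5889152  0.05492721 0.06      ] post top [ 0.52570654 -0.10973264  0.133     ] stand [ 0.52715431 -0.10864907  0.015     ]
side [0.58750502 0.05560031 0.06      ] [ 0.56915116 -0.24655784  0.06      ] posttop [ 0.53245065 -0.09208777  0.133     ]
scene [0.58747741 0.04920834 0.06      ] [ 0.57253356 -0.25751482  0.06      ] posttop [ 0.51544581 -0.11908476  0.133     ]
```

View pics/c0.png

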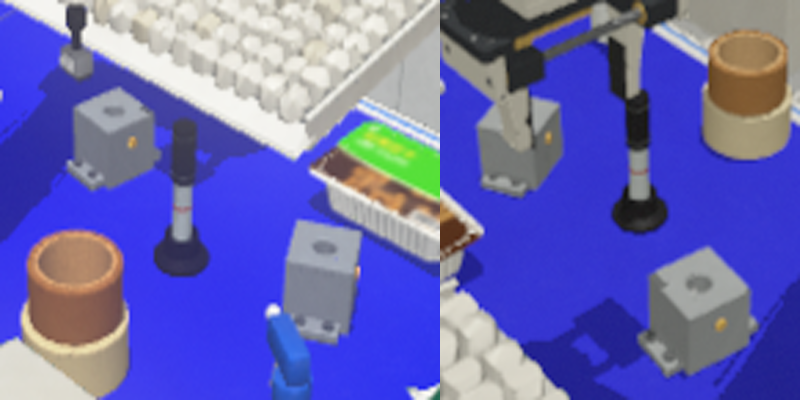

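The crop shows both bores clearly: (115,112) and (325,247) in the scene half, (700,285) in the side half. Next I'll check the surroundings using depth.

Run:
```python
from h import *
for n,pts in [("scene",dict(bottle_head=(290,240),bottle=(294,285),cup=(217,220),eggcorner=(300,172),egg=(290,150),trayfilm=(345,188),stamp=(217,147),boxtop=(215,275),sockA=(222,173),sockB=(300,213),postgrip=(257,188))),("side",dict(cup=(281,150),eggedge=(205,235),sockA=(255,222),film=(150,200),stamp=(281,282)))]:
    i=viewer.camera_info(n);d=np.load(n+"0.npy")
    for k,(u,v) in pts.items():
        e,r=ray(i,u,v); print(n,k,np.round(e+r*d[v,u],3))
# bore / post by hue: world points near
i=viewer.camera_info("scene");d=np.load("scene0.npy")
v,u=np.mgrid[:384,:512]
q=np.linalg.inv(i["camera_matrix"])@np.stack([u.ravel(),v.ravel(),np.ones(u.size)])*d.ravel()
P=R.from_euler("xyz",i["orientation"],degrees=True).apply(q.T)+i["eye"]
m=(P[:,0]>.4)&(P[:,0]<.72)&(abs(P[:,1]+.1)<.35)&(P[:,2]>.015)&(P[:,2]<.2)
g=np.zeros((35,32));
for p in P[m]: 
    a,b=int((p[1]+.45)/.02),int((p[0]-.4)/.01/2); g[a,b]=max(g[a,b],p[2]*1000)
for a in range(35): print("%.2f"%(-.45+a*.02),*["%4d"%x for x in g[a,:16]])
```

```text
scene bottle_head [ 0.33  -0.382  0.161]
scene bottle [ 0.305 -0.42   0.075]
scene cup [ 0.371 -0.113  0.064]
scene eggcorner [ 0.766 -0.081  0.047]
scene egg [0.838 0.02  0.066]
scene trayfilm [ 0.796 -0.233  0.038]
scene stamp [0.681 0.216 0.062]
scene boxtop [ 0.169 -0.321  0.127]
scene sockA [0.567 0.073 0.059]
scene sockB [ 0.559 -0.241  0.059]
scene postgrip [ 0.518 -0.118  0.103]
side cup [ 0.322 -0.159  0.061]
side eggedge [ 0.694 -0.049  0.001]
side sockA [0.605 0.046 0.057]
side film [ 0.748 -0.231  0.036]
side stamp [0.7   0.238 0.075]
-0.45    0    0    0    0    0    0    0    0    0    0    0    0    0    0    0    0
-0.43    0    0    0    0    0    0    0    0    0    0    0    0    0    0    0    0
-0.41    0    0    0    0    0    0    0    0    0    0    0    0    0    0    0    0
-0.39    0    0    0    0    0    0    0    0    0    0    0    0    0    0    0    0
-0.37    0    0    0    0    0    0    0    0    0    0    0    0    0    0    0    0
-0.35    0    0    0    0    0    0    0    0    0    0    0    0    0    0    0    0
-0.33    0    0    0    0    0 
[... 1750 characters left out ...]
    0    0    0    0
0.09    0    0    0    0    0    0    0    0   58   55    0    0    0    0    0    0
0.11    0    0    0    0    0    0    0    0    0    0    0    0    0    0    0    0
0.13    0    0    0    0    0    0    0    0    0    0    0    0    0    0    0    0
0.15    0    0    0    0    0    0    0    0    0    0    0    0    0    0    0    0
0.17    0    0    0    0    0    0    0    0    0    0    0    0    0    0    0    0
0.19    0    0    0    0    0    0    0    0    0    0    0    0    0   30   30   19
0.21   25   23   25   24   24   23   23   24   20    0    0    0    0   77   79   72
0.23   19    0    0    0    0    0    0    0   23    0    0    0    0   27   78    0
```

Emit:
step_arm:
  moves:
    - [[-5, -5, 0, 0, 8.76], [-5, -5, 0, 0, 8.76], [0, -5, 0, 0, 8.76], [0, -5, 0, 0, 8.76], [0, 0, 0, 0, 8.76], [0, 0, 0, 0, 8.76], [0, 0, 0, 0, 8.76]]

```text
clock: 0.85
tool_pos: [0.6042, -0.1704, 0.2263]
orientation: [180.0, 0.0, -90.0]
force: [0.0, 0.4, 0.3]
opening: 0.0874
gripper_force: 0.0
```

```bash
cat >> h.py <<'E'
def snapw(tag):
    i=viewer.camera_info("wrist");p,d=viewer.snapshot("wrist");cv2.imwrite(f"pics/{tag}.png",p);np.savez(tag+".npz",d=d,**{k:np.array(v) for k,v in i.items()});return i,p,d
E
python3 -c "
from h import *
i,p,d=snapw('wB');print(ctrl.get_obs()['tool_pos'],pix(i,[[.571,-.25,.06],[.526,-.109,.133]]))"
```

```text
[ 0.60430298 -0.16992486  0.22635543] [[293.96354217  96.9816723 ]
 [348.47059745 262.52936337]]
```

Emit:
step_arm:
  moves:
    - [[0, 5, 0, 0, 8.76], [0, 5, 0, 0, 8.76], [0, 5, 0, 0, 8.76], [0, 0, 0, 0, 8.76], [0, 0, 0, 0, 8.76], [0, 0, 0, 0, 8.76]]

```text
clock: 1.5
tool_pos: [0.6042, -0.0201, 0.2266]
orientation: [180.0, -0.0, -89.9]
force: [0.8, 0.4, -0.2]
opening: 0.0876
gripper_force: 0.0
```

```bash
python3 -c "
from h import *
i,p,d=snapw('wP');print(ctrl.get_obs()['tool_pos'],pix(i,[[.588,.055,.06],[.526,-.109,.133]]))"
```

```text
[ 0.60421821 -0.02079309  0.22656538] [[274.56665414 241.5914479 ]
 [364.08388061  83.14724256]]
```

Emit:
step_arm:
  moves:
    - [[0, 5, 0, 0, 8.76], [0, 5, 0, 0, 8.76], [0, 5, 0, 0, 8.76], [0, 0, 0, 0, 8.76], [0, 0, 0, 0, 8.76], [0, 0, 0, 0, 8.76]]

```text
clock: 2.15
tool_pos: [0.6043, 0.1281, 0.2264]
orientation: [180.0, -0.0, -90.1]
force: [0.0, 0.0, 0.5]
opening: 0.0876
gripper_force: 0.0
```

```bash
python3 -c "
from h import *
i,p,d=snapw('wA');print(ctrl.get_obs()['tool_pos'],pix(i,[[.588,.055,.06],[.526,-.109,.133]]))
a=[cv2.imread('pics/w%s.png'%k) for k in 'BPA']
cv2.imwrite('pics/c1.png',np.vstack([np.hstack([a[0][:260,60:460],a[1][:260,60:460]]),np.hstack([a[2][:260,60:460],a[2][:260,60:460]*0])]))"
```

```text
[0.60435009 0.1278378  0.22653355] [[ 276.61595142  103.96636484]
 [ 385.37947555 -168.49456095]]
```

View pics/c1.png

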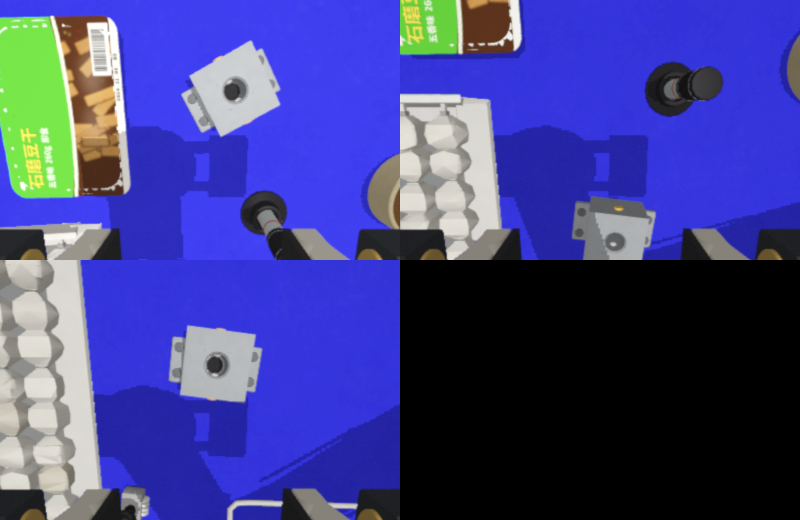

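In the crops, socket B's bore is at full-image (295,91), A's at (276,105), and the post top at (368,83) with its stand at (335,88). Next I'll refine these positions.

Run:
```python
from h import *
def load(t):
    z=np.load(t+".npz");return {k:z[k] for k in("camera_matrix","eye","orientation")},cv2.imread(f"pics/{t}.png"),z["d"]
for t,(u,v) in dict(wB=(295,91),wA=(276,105)).items():
    i,p,d=load(t);h=cv2.cvtColor(p,cv2.COLOR_BGR2HSV)
    m=((h[...,1]<40)&(h[...,2]>165)).astype(np.uint8)
    print(h[v-25:v+26:5,u-20].tolist()) if 0 else None
    n,l,s,c=cv2.connectedComponentsWithStats(m); k=l[v-8:v+9,u-22:u+23]; k=np.bincount(k[k>0]).argmax()
    cs,hi=cv2.findContours((l==k).astype(np.uint8),cv2.RETR_CCOMP,cv2.CHAIN_APPROX_NONE)
    o=[x for x,y in zip(cs,hi[0]) if y[3]<0]; o=max(o,key=cv2.contourArea)
    r=cv2.minAreaRect(o); 
    print(t,"face",plane(i,*r[0],.06),r, np.array(r[1])*.32/316)
    for x,y in zip(cs,hi[0]):
        if y[3]>=0 and cv2.contourArea(x)>50:
            e=cv2.fitEllipse(x);print(" hole",e,plane(i,*e[0],.06))
i,p,d=load("wP");h=cv2.cvtColor(p,cv2.COLOR_BGR2HSV)
e,_=ray(i,0,0)
v,u=np.mgrid[50:130,330:420]
q=np.linalg.inv(i["camera_matrix"])@np.stack([u.ravel(),v.ravel(),np.ones(u.size)])*d[50:130,330:420].ravel()
P=R.from_euler("xyz",i["orientation"],degrees=True).apply(q.T)+i["eye"]
t=P[(P[:,2]>.127)]
print("top by depth",t.mean(0),(t.max(0)+t.min(0))/2,np.ptp(t,axis=0),len(t))
mk=(d[50:130,330:420].ravel()>0)&(P[:,2]>.127); mm=mk.reshape(80,90).astype(np.uint8)
c=max(cv2.findContours(mm,0,1)[0],key=cv2.contourArea);f=cv2.fitEllipse(c);print(f,plane(i,f[0][0]+330,f[0][1]+50,.133))
st=P[(P[:,2]>.02)&(P[:,2]<.032)];print("cup",(st.max(0)+st.min(0))/2,np.ptp(st,axis=0))
red=((h[...,1]>110)&((h[...,0]<8)|(h[...,0]>172))&(h[...,2]>80));red[:,:330]=0;red[:,400:]=0;red[:50]=0;red[130:]=0
y,x=np.nonzero(red);print("ring",len(x),plane(i,x.mean(),y.mean(),.056) if len(x) else 0)
```

```text
wB face [ 0.56742265 -0.25909713  0.06      ] ((297.9151306152344, 87.22918701171875), (71.08612060546875, 77.03736877441406), 62.59242630004883) [0.07198594 0.07801253]
 hole ((295.1329345703125, 89.43384552001953), (23.716428756713867, 27.01756477355957), 52.95656967163086) [ 0.57006987 -0.25705185  0.06      ]
wA face [0.58400359 0.05528927 0.06      ] ((280.65386962890625, 104.26923370361328), (75.78521728515625, 69.08734130859375), 7.125016689300537) [0.07674452 0.06996186]
 hole ((309.9845886230469, 121.6938247680664), (8.117806434631348, 11.968928337097168), 8.689531326293945) [0.55427983 0.07213693 0.06      ]
 hole ((314.2000732421875, 96.72213745117188), (8.107633590698242, 11.890959739685059), 13.672839164733887) [0.55116404 0.04815529 0.06      ]
 hole ((276.73876953125, 104.61495971679688), (26.455238342285156, 28.17085075378418), 8.55484676361084) [0.58787013 0.05561766 0.06      ]
top by depth [ 0.52759666 -0.10872593  0.1413195 ] [ 0.55809948 -0.10828813  0.25597941] [0.09160912 0.02557554 0.25761387] 942
((35.45145034790039, 32.845279693603516), (31.501201629638672, 35.07570266723633), 44.50395965576172) [ 0.52498969 -0.10921764  0.133     ]
cup [ 0.52155168 -0.1089445   0.02570684] [0.01813418 0.03600419 0.01015927]
ring 0 0
```

Emit:
step_arm:
  moves:
    - [[-1.3, -3.95, 0, 0, 8.76], [-1.3, -3.95, 0, 0, 8.76], [-1.3, -3.95, 0, 0, 8.76], [-1.3, -3.95, 0, 0, 8.76], [-1.3, -3.95, 0, 0, 8.76], [-1.43, -3.98, 0, 0, 8.76], [0, 0, 0, 0, 8.76], [0, 0, 0, 0, 8.76], [0, 0, 0, 0, 8.76], [0, 0, 0, 0, 8.76]]

```text
clock: 3.2
tool_pos: [0.5252, -0.1077, 0.2265]
orientation: [-180.0, 0.0, -90.0]
force: [-0.2, -1.0, 0.7]
opening: 0.0875
gripper_force: 0.0
```

Emit:
step_arm:
  moves:
    - [[0, -0.15, -3, 0, 8.76], [0, 0, -3.5, 0, 8.76], [0, 0, -3.5, 0, 8.76], [0, 0, -2.5, 0, 8.76], [0, 0, -1.2, 0, 8.76], [0, 0, 0, 0, 8.76], [0, 0, 0, 0, 8.76], [0, 0, 0, 0, 8.76]]

```text
clock: 4.0
tool_pos: [0.5262, -0.1093, 0.091]
orientation: [-179.9, 0.0, -90.0]
force: [-0.3, 0.0, 0.6]
opening: 0.0876
gripper_force: 0.0
```

Emit:
step_arm:
  moves:
    - [[0, 0, 0, 0, 1.5], [0, 0, 0, 0, 1.5], [0, 0, 0, 0, 1.5], [0, 0, 0, 0, 1.5], [0, 0, 0, 0, 1.5], [0, 0, 0, 0, 1.5], [0, 0, 0, 0, 1.5], [0, 0, 0, 0, 1.5], [0, 0, 0, 0, 1.5], [0, 0, 0, 0, 1.5]]

```text
clock: 5.0
tool_pos: [0.5249, -0.1095, 0.0895]
orientation: [180.0, 0.0, -90.0]
force: [0.1, 0.8, -0.6]
opening: 0.0247
gripper_force: 30.0
```

Emit:
step_arm:
  moves:
    - [[0, 0, 2, 0, 1.5], [0, 0, 3, 0, 1.5], [0, 0, 3, 0, 1.5], [1.5, 4, 0, 0, 1.5], [1.5, 4, 0, 0, 1.5], [1.5, 4, 0, 0, 1.5], [1.8, 4.5, 0, 0, 1.5], [0, 0, 0, 0, 1.5], [0, 0, 0, 0, 1.5], [0, 0, 0, 0, 1.5]]

```text
clock: 6.0
tool_pos: [0.5873, 0.055, 0.1691]
orientation: [179.9, -0.0, -90.0]
force: [-0.6, -0.6, -2.0]
opening: 0.0247
gripper_force: 30.0
```

Run:
```python
from h import *
o=ctrl.get_obs();print(o['tool_pos'],o['force'],o['opening'],o['moment'])
t=o['tool_pos']
out=[]
for n in("scene","side"):
    i=viewer.camera_info(n);p,d=viewer.snapshot(n);cv2.imwrite(f"pics/{n}1.png",p)
    foot=t+[0,0,-.0815];a=pix(i,[foot,foot+[0,0,.048],foot+[0,0,.072]]);print(n,a)
    u,v=a[1].astype(int);s=p[v-50:v+50,u-50:u+50];out.append(cv2.resize(s,(400,400),interpolation=cv2.INTER_CUBIC))
    h=cv2.cvtColor(p,cv2.COLOR_BGR2HSV)
    for k in(0.015,.035,.060):   # shank edge profile
        u,v=pix(i,foot+[0,0,k]).round().astype(int);print(k,v,u-12,h[v,u-12:u+13,1].tolist())
cv2.imwrite("pics/c2.png",np.hstack(out))
```

```text
[0.58731502 0.05502396 0.16910309] [-0.57954221 -0.61071677 -1.95731209] 0.024731148641465795 [-0.03471379  0.03551075 -0.02412251]
scene [[230.6462934  164.4947009 ]
 [230.64979981 150.38854047]
 [230.65159986 143.14700323]]
0.015 160 219 [14, 17, 17, 18, 84, 173, 185, 184, 161, 66, 18, 18, 19, 20, 41, 104, 113, 76, 8, 6, 6, 5, 5, 4, 4]
0.035 154 219 [48, 51, 68, 63, 10, 7, 7, 7, 1, 65, 17, 20, 19, 17, 36, 28, 5, 5, 4, 4, 5, 5, 5, 5, 5]
0.06 147 219 [48, 65, 8, 5, 6, 8, 14, 17, 5, 63, 17, 17, 16, 17, 34, 42, 13, 14, 16, 25, 29, 32, 33, 32, 28]
side [[263.00799148 211.21991867]
 [263.19852788 195.50799113]
 [263.29809042 187.29790995]]
0.015 206 251 [186, 187, 188, 188, 189, 190, 189, 190, 148, 40, 7, 8, 8, 8, 8, 7, 50, 153, 190, 188, 189, 188, 189, 189, 190]
0.035 200 251 [96, 190, 189, 190, 190, 191, 189, 190, 150, 41, 9, 10, 25, 24, 14, 7, 28, 129, 188, 189, 190, 189, 189, 189, 191]
0.06 191 251 [190, 190, 189, 189, 188, 187, 181, 176, 150, 48, 6, 9, 12, 10, 7, 9, 37, 122, 189, 189, 189, 189, 189, 190, 190]
```

View pics/c2.png

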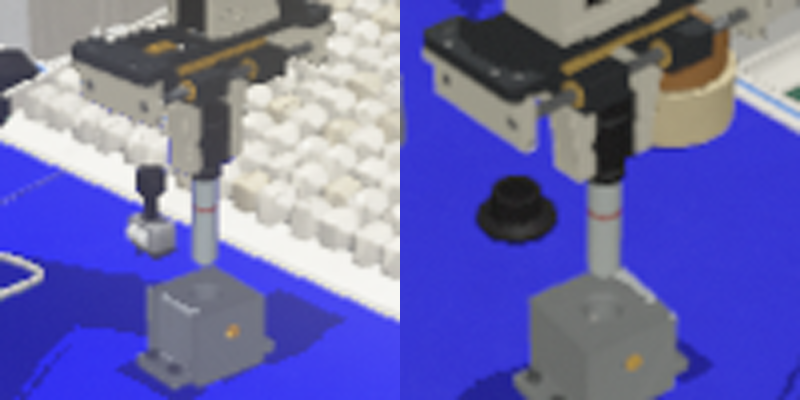

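Post is vertical in the gripper and axis-aligned over the bore at (600,305) in the side half of the crop. Now lower it to the mouth.

Emit:
step_arm:
  moves:
    - [[0.05, 0.05, -1, 0, 1.5], [0, 0, -1, 0, 1.5], [0, 0, -0.5, 0, 1.5], [0, 0, -0.2, 0, 1.5], [0, 0, -0.2, 0, 1.5], [0, 0, -0.1, 0, 1.5], [0, 0, -0.1, 0, 1.5], [0, 0, -0.1, 0, 1.5]]

```text
clock: 6.9
tool_pos: [0.5886, 0.0561, 0.1377]
orientation: [-180.0, 0.0, -90.0]
force: [0.0, -0.0, -2.7]
opening: 0.0247
gripper_force: 30.0
```

Emit:
step_arm:
  moves:
    - [[0, 0, -0.2, 0, 1.5], [0, 0, -0.2, 0, 1.5], [0, 0, -0.2, 0, 1.5], [0, 0, -0.2, 0, 1.5], [0, 0, -0.2, 0, 1.5], [0, 0, 0, 0, 1.5], [0, 0, 0, 0, 1.5]]

```text
clock: 7.6
tool_pos: [0.5885, 0.0559, 0.1275]
orientation: [180.0, -0.0, -90.0]
force: [0.7, -0.5, -1.4]
opening: 0.0248
gripper_force: 30.0
```

Emit:
step_arm:
  moves:
    - [[0, 0, -0.1, 0, 1.5], [0, 0, -0.1, 0, 1.5], [0, 0, -0.1, 0, 1.5], [0, 0, -0.1, 0, 1.5], [0, 0, 0, 0, 1.5]]

```text
clock: 8.1
tool_pos: [0.5884, 0.0559, 0.1234]
orientation: [180.0, -0.0, -90.0]
force: [0.4, 1.2, -1.3]
opening: 0.0245
gripper_force: 30.0
```

Emit:
step_arm:
  moves:
    - [[0, 0, -0.1, 0, 1.5], [0, 0, -0.1, 0, 1.5], [0, 0, 0, 0, 1.5]]

```text
clock: 8.4
tool_pos: [0.5884, 0.0559, 0.1214]
orientation: [180.0, -0.0, -90.0]
force: [-0.2, -1.6, -2.3]
opening: 0.0247
gripper_force: 30.0
```

Emit:
step_arm:
  moves:
    - [[0, 0, -0.1, 0, 1.5], [0, 0, 0, 0, 1.5]]

```text
clock: 8.6
tool_pos: [0.5886, 0.0559, 0.1206]
orientation: [-180.0, -0.0, -90.0]
force: [-0.1, -0.3, -0.2]
opening: 0.0243
gripper_force: 30.0
```

Emit:
step_arm:
  moves:
    - [[0, 0, -0.1, 0, 1.5], [0, 0, 0, 0, 1.5]]

```text
clock: 8.8
tool_pos: [0.5886, 0.0559, 0.1196]
orientation: [-180.0, -0.0, -90.0]
force: [-0.5, -0.8, -0.6]
opening: 0.0242
gripper_force: 30.0
```

Emit:
step_arm:
  moves:
    - [[0, 0, -0.1, 0, 1.5], [0, 0, 0, 0, 1.5]]

```text
clock: 9.0
tool_pos: [0.5886, 0.0559, 0.1186]
orientation: [-180.0, -0.0, -90.0]
force: [0.5, -1.6, 1.0]
opening: 0.0245
gripper_force: 30.0
```

Emit:
step_arm:
  moves:
    - [[0, 0, -0.1, 0, 1.5], [0, 0, 0, 0, 1.5]]

```text
clock: 9.2
tool_pos: [0.5886, 0.056, 0.1175]
orientation: [-180.0, 0.0, -90.0]
force: [1.0, -2.2, -1.2]
opening: 0.0244
gripper_force: 30.0
```

Emit:
step_arm:
  moves:
    - [[0, 0, -0.1, 0, 1.5], [0, 0, -0.1, 0, 1.5], [0, 0, 0, 0, 1.5]]

```text
clock: 9.5
tool_pos: [0.5879, 0.0559, 0.1149]
orientation: [179.9, -0.0, -90.0]
force: [-0.0, -1.5, -1.9]
opening: 0.0244
gripper_force: 30.0
```

```bash
cat >> h.py <<'E'
def ringz(tag,mouth,foot_off,tilt=0):
    "height of red ring, from side and scene, on the vertical axis through mouth"
    o=ctrl.get_obs();print(o['clock'],o['tool_pos'],o['force'])
    for n in("scene","side"):
        i=viewer.camera_info(n);p,d=viewer.snapshot(n);cv2.imwrite(f"pics/{tag}_{n}.png",p)
        h=cv2.cvtColor(p,cv2.COLOR_BGR2HSV)
        zs=np.linspace(.045,.125,161);a=pix(i,np.c_[np.full(161,mouth[0]),np.full(161,mouth[1]),zs])
        # red-ness along axis: R - max(G,B), interpolated, averaged over +-3 px
        b=p.astype(np.float32);red=b[...,2]-b[...,:2].max(2)
        prof=np.mean([cv2.remap(red,(a[:,0]+k).astype(np.float32)[None],a[:,1].astype(np.float32)[None],1)[0] for k in(-3,-2,-1,0,1,2,3)],0)
        w=np.clip(prof-prof.max()*.4,0,None);print(n,"max",prof.max().round(1),"z",(w*zs).sum()/w.sum(),"zcmd",o['tool_pos'][2]+foot_off+.048)
E
python3 -c "
from h import *
ringz('r1',(.588,.0555),-.0815)"
```

```text
9.5 [0.58787212 0.05591088 0.11494585] [-0.02714679 -1.45447672 -1.88043279]
scene max 9.7 z 0.07491879566386912 zcmd 0.08144584710360224
side max 26.4 z 0.07073422633396048 zcmd 0.08144584710360224
```

```bash
python3 -c "
from h import *
o=[]
for n in('scene','side'):
    i=viewer.camera_info(n);p=cv2.imread(f'pics/r1_{n}.png');u,v=pix(i,[.588,.0555,.08]).astype(int);print(n,u,v,pix(i,[[.588,.0455,.06],[.588,.0555,.0814],[.588,.0555,.0734]]))
    o.append(cv2.resize(p[v-25:v+25,u-25:u+25],(400,400),interpolation=cv2.INTER_CUBIC))
cv2.imwrite('pics/c3.png',np.hstack(o))"
```

```text
scene 230 166 [[232.96293746 173.3474149 ]
 [230.69448746 166.16001985]
 [230.69377783 168.45254059]]
side 262 213 [[260.16469915 218.08363378]
 [262.90329782 213.39506291]
 [262.87319326 215.90823995]]
```

View pics/c3.png

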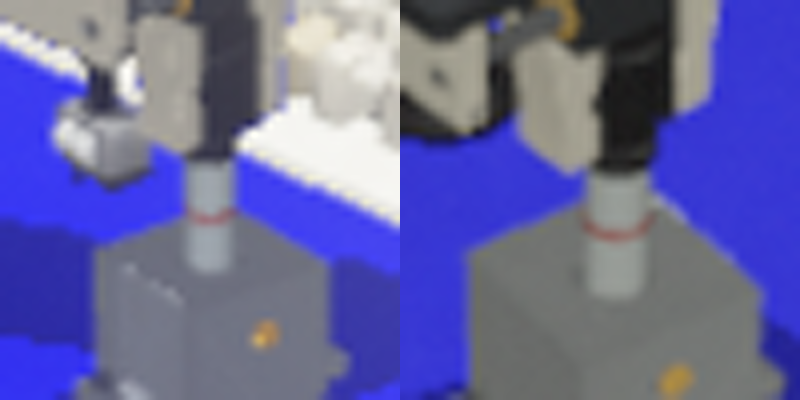

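In the crop, the ring sits at (210,215) in the scene half and (617,235) in the side half. Once the ring's front is allowed for, this matches a post that hasn't slipped (ring z ≈ 0.081). So the foot is past the catch, and I'll keep pushing.

Emit:
step_arm:
  moves:
    - [[0, 0, -0.1, 0, 1.5], [0, 0, -0.1, 0, 1.5], [0, 0, 0, 0, 1.5]]

```text
clock: 9.9
tool_pos: [0.588, 0.0559, 0.1131]
orientation: [179.9, -0.0, -90.0]
force: [-1.7, -1.4, -3.2]
opening: 0.0247
gripper_force: 30.0
```

Emit:
step_arm:
  moves:
    - [[0, 0, -0.1, 0, 1.5], [0, 0, -0.1, 0, 1.5], [0, 0, 0, 0, 1.5]]

```text
clock: 10.2
tool_pos: [0.5885, 0.056, 0.1113]
orientation: [-180.0, -0.0, -90.0]
force: [-1.1, -1.5, -3.0]
opening: 0.0245
gripper_force: 30.0
```

Emit:
step_arm:
  moves:
    - [[0, 0, -0.1, 0, 1.5], [0, 0, -0.1, 0, 1.5], [0, 0, 0, 0, 1.5]]

```text
clock: 10.5
tool_pos: [0.5889, 0.056, 0.1096]
orientation: [-180.0, 0.0, -90.0]
force: [1.0, -2.5, -0.9]
opening: 0.0247
gripper_force: 30.0
```

Emit:
step_arm:
  moves:
    - [[0, 0, -0.1, 0, 1.5], [0, 0, -0.1, 0, 1.5], [0, 0, 0, 0, 1.5]]

```text
clock: 10.8
tool_pos: [0.5887, 0.056, 0.1075]
orientation: [-180.0, 0.0, -90.0]
force: [0.9, -1.8, -2.6]
opening: 0.0249
gripper_force: 30.0
```

Emit:
step_arm:
  moves:
    - [[0, 0, -0.1, 0, 1.5], [0, 0, 0, 0, 1.5]]

```text
clock: 11.0
tool_pos: [0.5884, 0.056, 0.1062]
orientation: [180.0, 0.0, -90.0]
force: [1.2, -1.0, -4.6]
opening: 0.0243
gripper_force: 30.0
```

Emit:
step_arm:
  moves:
    - [[0, 0, -0.1, 0, 1.5], [0, 0, 0, 0, 1.5]]

```text
clock: 11.2
tool_pos: [0.5881, 0.0559, 0.1052]
orientation: [180.0, -0.0, -90.0]
force: [-0.2, -1.5, -1.6]
opening: 0.0245
gripper_force: 30.0
```

```bash
cat >> h.py <<'E'
def ringpx(tag,mouth,foot_off):
    "image row of ring front vs prediction of the ring's camera-facing point, as height"
    o=ctrl.get_obs();print(o['clock'],o['tool_pos'],o['force'])
    for n in("scene","side"):
        i=viewer.camera_info(n);p,_=viewer.snapshot(n);cv2.imwrite(f"pics/{tag}_{n}.png",p)
        red=p[...,2].astype(np.float32)-p[...,:2].max(2)
        dv=i["eye"][:2]-np.array(mouth);dv/=np.linalg.norm(dv)
        f=np.array(mouth)+dv*.010
        zs=np.linspace(.03,.17,281);a=pix(i,np.c_[np.tile(f,(281,1)),zs]).astype(np.float32)
        prof=np.mean([cv2.remap(red,a[:,0][None]+k,a[:,1][None],1)[0] for k in(-1,0,1)],0)
        m=prof.argmax();s=slice(max(m-8,0),m+9);w=np.clip(prof[s],0,None);print(n,prof.max().round(1),"ring z %.4f"%((w*zs[s]).sum()/w.sum()),"expected %.4f"%(o['tool_pos'][2]+foot_off+.048))
        # lower end of black grip: gray edge
        g=cv2.cvtColor(p,6).astype(np.float32);q=np.mean([cv2.remap(g,a[:,0][None]+k,a[:,1][None],1)[0] for k in(-1,0,1)],0)
        print("  gray",q[::8].round().astype(int).tolist())
E
python3 -c "
from h import *
ringpx('r2',(.588,.0555),-.0815)"
```

```text
11.2 [0.58808288 0.05592746 0.10523926] [-0.19058981 -1.5191855  -1.58053689]
scene 15.4 ring z 0.0717 expected 0.0717
  gray [117, 117, 116, 114, 112, 113, 118, 141, 159, 158, 138, 141, 162, 162, 162, 157, 122, 61, 76, 88, 88, 87, 79, 69, 72, 76, 82, 85, 84, 82, 78, 66, 67, 67, 68, 70]
side 25.7 ring z 0.0687 expected 0.0717
  gray [114, 114, 114, 114, 116, 117, 135, 150, 153, 141, 132, 149, 152, 152, 152, 124, 48, 45, 44, 40, 38, 32, 30, 29, 32, 37, 50, 41, 37, 41, 41, 41, 42, 42, 42, 41]
```

Emit:
step_arm:
  moves:
    - [[0, 0, -0.1, 0, 1.5], [0, 0, 0, 0, 1.5]]

```text
clock: 11.5
tool_pos: [0.5881, 0.056, 0.1042]
orientation: [180.0, -0.0, -90.0]
force: [-0.7, -0.8, -3.3]
opening: 0.0248
gripper_force: 30.0
```

Emit:
step_arm:
  moves:
    - [[0, 0, -0.1, 0, 1.5], [0, 0, 0, 0, 1.5]]

```text
clock: 11.7
tool_pos: [0.5883, 0.0559, 0.1033]
orientation: [180.0, -0.0, -90.0]
force: [-0.6, 0.1, -2.8]
opening: 0.025
gripper_force: 30.0
```

Emit:
step_arm:
  moves:
    - [[0, 0, -0.1, 0, 1.5], [0, 0, 0, 0, 1.5]]

```text
clock: 11.9
tool_pos: [0.5885, 0.0559, 0.1024]
orientation: [-180.0, -0.0, -90.0]
force: [-0.7, -0.8, -2.2]
opening: 0.0241
gripper_force: 30.0
```

Emit:
step_arm:
  moves:
    - [[0, 0, -0.05, 0, 1.5], [0, 0, 0, 0, 1.5]]

```text
clock: 12.1
tool_pos: [0.5886, 0.056, 0.1021]
orientation: [-180.0, 0.0, -90.0]
force: [-0.6, -2.1, -2.5]
opening: 0.0245
gripper_force: 30.0
```

Emit:
step_arm:
  moves:
    - [[0, 0, -0.1, 0, 1.5], [0, 0, 0, 0, 1.5]]

```text
clock: 12.3
tool_pos: [0.5887, 0.056, 0.101]
orientation: [-180.0, 0.0, -90.0]
force: [0.7, -1.7, -4.4]
opening: 0.0243
gripper_force: 30.0
```

Emit:
step_arm:
  moves:
    - [[0, 0, -0.1, 0, 1.5], [0, 0, 0, 0, 1.5]]

```text
clock: 12.5
tool_pos: [0.5887, 0.056, 0.1]
orientation: [-180.0, 0.0, -90.0]
force: [0.0, -1.5, -2.1]
opening: 0.0247
gripper_force: 30.0
```

Emit:
step_arm:
  moves:
    - [[0, 0, -0.1, 0, 1.5], [0, 0, 0, 0, 1.5]]

```text
clock: 12.7
tool_pos: [0.5885, 0.056, 0.0989]
orientation: [-180.0, 0.0, -90.0]
force: [1.6, -1.8, -1.6]
opening: 0.0246
gripper_force: 30.0
```

```bash
python3 -c "
from h import *
ringpx('r3',(.588,.0555),-.0815)"
```

```text
12.7 [0.58851499 0.05597173 0.09894903] [ 1.63328372 -1.81713118 -1.58728993]
scene 22.8 ring z 0.0660 expected 0.0654
  gray [117, 117, 117, 114, 112, 113, 117, 141, 152, 129, 162, 162, 162, 161, 150, 74, 67, 85, 88, 87, 82, 77, 69, 80, 89, 92, 93, 90, 88, 74, 66, 67, 68, 68, 73, 78]
side 26.1 ring z 0.0621 expected 0.0654
  gray [114, 114, 114, 114, 116, 117, 135, 141, 127, 145, 153, 152, 152, 145, 79, 47, 45, 31, 35, 33, 29, 29, 29, 36, 44, 44, 34, 40, 42, 42, 42, 43, 42, 40, 45, 88]
```

Emit:
step_arm:
  moves:
    - [[0, 0, -0.1, 0, 1.5], [0, 0, -0.1, 0, 1.5], [0, 0, 0, 0, 1.5]]

```text
clock: 13.1
tool_pos: [0.5883, 0.056, 0.0967]
orientation: [180.0, 0.0, -90.0]
force: [0.4, -2.6, -4.5]
opening: 0.0249
gripper_force: 30.0
```

Emit:
step_arm:
  moves:
    - [[0, 0, -0.1, 0, 1.5], [0, 0, 0, 0, 1.5]]

```text
clock: 13.3
tool_pos: [0.5882, 0.0559, 0.0957]
orientation: [180.0, -0.0, -90.0]
force: [0.6, -1.7, -2.6]
opening: 0.0243
gripper_force: 30.0
```

Emit:
step_arm:
  moves:
    - [[0, 0, -0.1, 0, 1.5], [0, 0, 0, 0, 1.5]]

```text
clock: 13.5
tool_pos: [0.5882, 0.0559, 0.0948]
orientation: [180.0, -0.0, -90.0]
force: [-1.4, -0.9, -2.1]
opening: 0.0243
gripper_force: 30.0
```

Emit:
step_arm:
  moves:
    - [[0, 0, -0.05, 0, 1.5], [0, 0, 0, 0, 1.5]]

```text
clock: 13.7
tool_pos: [0.5883, 0.056, 0.0944]
orientation: [180.0, -0.0, -90.0]
force: [-0.5, -1.4, -1.7]
opening: 0.0241
gripper_force: 30.0
```

Emit:
step_arm:
  moves:
    - [[0, 0, -0.05, 0, 1.5], [0, 0, 0, 0, 1.5]]

```text
clock: 13.9
tool_pos: [0.5884, 0.0559, 0.0939]
orientation: [180.0, -0.0, -90.0]
force: [-0.8, -1.6, -2.9]
opening: 0.0244
gripper_force: 30.0
```

Emit:
step_arm:
  moves:
    - [[0, 0, -0.05, 0, 1.5], [0, 0, 0, 0, 1.5]]

```text
clock: 14.1
tool_pos: [0.5885, 0.0559, 0.0935]
orientation: [-180.0, -0.0, -90.0]
force: [-0.6, -1.6, -0.7]
opening: 0.0248
gripper_force: 30.0
```

```bash
python3 -c "
from h import *
ringpx('r4',(.588,.0555),-.0815)
o=[]
for n in('scene','side'):
    i=viewer.camera_info(n);p=cv2.imread(f'pics/r4_{n}.png');u,v=pix(i,[.588,.0555,.07]).astype(int)
    o.append(cv2.resize(p[v-25:v+25,u-25:u+25],(400,400),interpolation=cv2.INTER_CUBIC))
cv2.imwrite('pics/c4.png',np.hstack(o))"
```

```text
14.1 [0.58852515 0.05594843 0.09354886] [-0.59884133 -1.61836583 -0.6684641 ]
scene 18.9 ring z 0.0592 expected 0.0600
  gray [117, 116, 116, 113, 112, 112, 112, 117, 146, 161, 161, 162, 157, 120, 72, 76, 87, 87, 86, 81, 70, 70, 78, 89, 91, 90, 89, 83, 66, 66, 67, 66, 68, 74, 78, 88]
side 31.1 ring z 0.0565 expected 0.0600
  gray [115, 114, 114, 114, 115, 118, 121, 130, 151, 152, 152, 152, 124, 59, 42, 38, 32, 31, 30, 29, 30, 33, 36, 52, 38, 37, 41, 41, 41, 42, 43, 41, 41, 54, 96, 102]
```

View pics/c4.png

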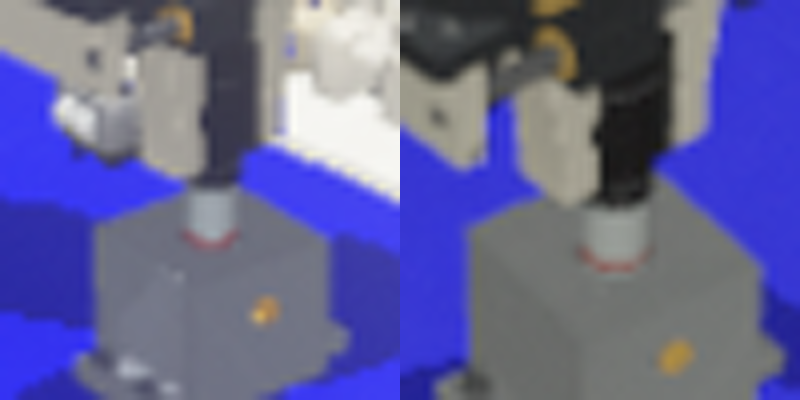

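The ring is level with the top face in both views, at (210,240) and (615,265). A few small steps will confirm it's on the bottom.

Emit:
step_arm:
  moves:
    - [[0, 0, -0.05, 0, 1.5], [0, 0, 0, 0, 1.5]]

```text
clock: 14.4
tool_pos: [0.5886, 0.056, 0.0932]
orientation: [-180.0, -0.0, -90.0]
force: [0.1, -1.3, -0.1]
opening: 0.0244
gripper_force: 30.0
```

Emit:
step_arm:
  moves:
    - [[0, 0, -0.05, 0, 1.5], [0, 0, 0, 0, 1.5]]

```text
clock: 14.6
tool_pos: [0.5887, 0.056, 0.0929]
orientation: [-180.0, 0.0, -90.0]
force: [-0.9, -1.8, 2.3]
opening: 0.0243
gripper_force: 30.0
```

Emit:
step_arm:
  moves:
    - [[0, 0, -0.05, 0, 1.5], [0, 0, 0, 0, 1.5], [0, 0, 0, 0, 1.5]]

```text
clock: 14.9
tool_pos: [0.5887, 0.056, 0.0925]
orientation: [-180.0, 0.0, -90.0]
force: [-3.3, -2.1, 5.4]
opening: 0.0246
gripper_force: 30.0
```

Contact is now clear at about 7 N net. Releasing and retreating.

Emit:
step_arm:
  moves:
    - [[0, 0, 0, 0, 3.5], [0, 0, 0, 0, 5], [0, 0, 0, 0, 6], [0, 0, 0, 0, 7], [0, 0, 0, 0, 7], [0, 0, 0, 0, 7]]

```text
clock: 15.5
tool_pos: [0.5885, 0.056, 0.092]
orientation: [-180.0, 0.0, -90.0]
force: [-0.3, -0.1, -0.9]
opening: 0.0663
gripper_force: 0.0
```

Emit:
step_arm:
  moves:
    - [[0, 0, 2, 0, 7], [0, 0, 4, 0, 7], [0, 0, 4, 0, 7], [0, 0, 4, 0, 7], [0, 0, 2, 0, 7], [0, 4, 0, 0, 7], [0, 3, 0, 0, 7], [0, 0, 0, 0, 7], [0, 0, 0, 0, 7]]

```text
clock: 16.4
tool_pos: [0.5883, 0.1266, 0.2519]
orientation: [180.0, -0.0, -89.9]
force: [0.7, 0.2, 0.4]
opening: 0.07
gripper_force: 0.0
```

```bash
python3 -c "
from h import *
ringpx('r5',(.588,.0555),-.0815)
i,p,d=snapw('w5')
w=cv2.resize(p[:300,140:440],(400,400));o=[w]
for n in('side',):
    i=viewer.camera_info(n);p=cv2.imread(f'pics/r5_{n}.png');u,v=pix(i,[.588,.0555,.08]).astype(int)
    o.append(cv2.resize(p[v-30:v+30,u-30:u+30],(400,400),interpolation=cv2.INTER_CUBIC))
cv2.imwrite('pics/c5.png',np.hstack(o))"
```

```text
16.4 [0.58827254 0.12656833 0.25188404] [0.66004647 0.2280545  0.44829008]
scene 19.1 ring z 0.0594 expected 0.2184
  gray [116, 116, 121, 147, 170, 171, 167, 146, 151, 160, 159, 159, 155, 125, 77, 69, 67, 64, 65, 66, 66, 67, 67, 69, 74, 73, 70, 72, 82, 144, 178, 174, 188, 213, 219, 216]
side 34.0 ring z 0.0565 expected 0.2184
  gray [152, 166, 169, 169, 168, 156, 129, 129, 151, 152, 153, 153, 128, 63, 38, 38, 27, 28, 27, 28, 28, 28, 28, 46, 36, 37, 39, 39, 39, 43, 62, 72, 72, 71, 73, 72]
```

View pics/c5.png

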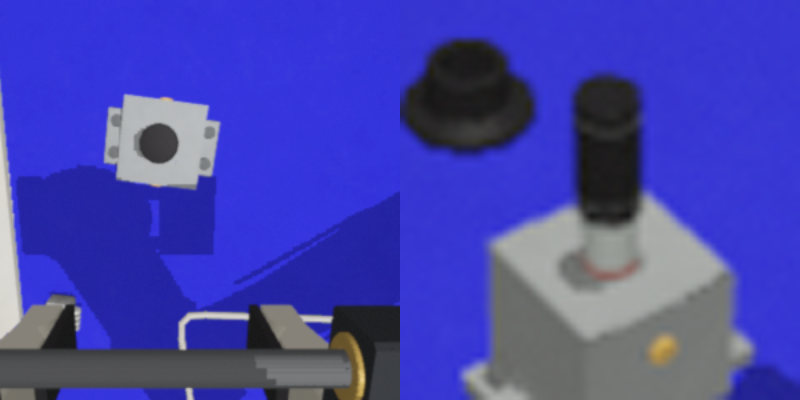

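The post stands upright and centred in socket A, with the ring level with the face at (610,270) in the side half of the crop. The gripper is clear of everything, so I'm handing in.

```bash
python3 -c "
from plant import close_job
print(close_job())"
```

```text
the job is handed in; nothing more can be done
None
```

The post is seated fully home in socket A, the clear one, with its ring level with the top face; the gripper is clear, no bystander was touched, and the job was handed in at about 16.5 s of the 61 s allowed (no verdict came back).

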